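Load a stone chisel for dressing and press the start bar

ROBOT

A 6-joint arm with a two-finger parallel gripper is mounted at the origin on the work surface. World frame = base frame: x ahead of the robot, y to its left, z up, the work surface at z = 0. Lengths are in mm, angles in rad, forces in N, time in s.
With the tool pointing down it reaches from about 350 to 850 mm from the base axis. Payload 8.1 kg.
Tool frame: the origin (TCP) lies midway between the tips of the shut fingers; the grasp point (between the pads) lies 19 mm behind it; z points along the fingers, y is the direction in which the jaws open and shut (so a half turn about z gives the same grasp; the last joint's range is limited). The gripper opens to 85 mm and grips with 20 to 120 N. Pads are 22 mm wide; open, the fingers measure 114 mm over their backs; the gripper's body (76 mm by 85 mm) begins 54 mm behind the grasp point. The pads swing forward as they close: fully open they stand 13 mm farther back than shut.
Start: joints at [-1.218, 0.13, 1.488, -0, 1.523, -0.085], TCP at [254.388, -543.407, 209.792] pointing down, gripper open.
Joint ranges: [-2.96, 2.96], [-0.89, 2.26], [0.02, 2.5], [-1.34, 4.48], [0, 2.73], [-2.66, 2.66]. Speed limits (rad/s): [2.39, 2.39, 2.79, 3.14, 3.14, 3.14].

INTERFACE

Orientations are given as a unit quaternion [x, y, z, w].
In Python, from workcell import arm, command_gripper, kinematics, sensors, optics, ticket gives the robot as it stands. The module is installed in compiled form; this text tells all that it offers. Calls block until the motion is done:
- arm.move_ptp(position, orientation): joint-space move of the TCP to a pose.
- arm.line_to(position, rot=None, speed=150, until_force=None): straight line of the TCP; rot=None keeps the orientation; speed is the mean speed in mm/s. With until_force (N) it stops when the force on the tool has changed by that much, and returns True; else False.
- arm.move_joints(angles): joint-space move.
- command_gripper(opening, f_grip=None): finger opening in mm; f_grip is the grip in N (None keeps the last); returns when the fingers have stopped.
- arm.hold(seconds).
- kinematics.solve_ik(position, orientation): joint angles nearest the present ones, or None.
- sensors.get_state(): the state.
- optics.grab_frame(name): name is "side" or "top"; returns (picture, depth): 400x640x3 uint8, red, green, blue; 400x640 float32, mm along the optical axis (not along the pixel's ray), 0 where there is no reading.
- optics.camera_info(name): a dict with "mtx" (3x3 intrinsics, pixels), "position" and "rotation" of the camera in the world. Camera axes: x right, y down, z forward; pixel columns grow to the right and rows downward; lengths in mm; the calibration is good to about 2 mm. A picture is of the moment at which its call begins. camera_info takes no time and is no camera call.
A pose or a line that the arm cannot do raises arm.IKError and nothing moves.
- ticket.close_job(): hands the job in, once; it reports no verdict.
The state is a dict: "t": time; "q": joint angles; "joint_velocities": joint speeds; "joint_efforts": joint torques, N m; "tcp_pos": TCP position; "orientation": TCP orientation; "ft_force": force on the tool from outside, world axes, zero at the start; "wrist_torque": the same for the moment, N m; "finger_gap": finger opening in mm.
Only numpy, scipy, OpenCV 4.12 (cv2) and the standard library are available. Lean on these libraries where they do the work, as an engineer would, in place of code of your own. Each camera call takes 0.05 s, during which the arm holds its last target.

TASK

Pull the stone chisel up out of its tube holder, lay it on the slanted rest with its head end down at the stop and let go of it there. Then take it again across the shank and lay it level in the two V-blocks of the dressing machine, cutting edge towards the grinding wheel and the orange band midway between the blocks, and let go. Last, press the long yellow start bar near its middle so that both ends go down evenly, all the way until it stays down; leave the stone, the jar and the mallet where they are.

Things in the scene. Friction and masses are not known exactly. Their poses are not given: they have to be found in the camera images.
- chisel: Loose stone chisel, 200 mm long, 0.16 to 0.25 kg. Origin at the centre of its flat head end, +z along it to the cutting edge. Head 17 mm in diameter, z 0 to 14 mm; dark round steel shank 14 mm in diameter to z 175; flat bit to z 200, 17 x 4 mm at the edge. Centre of mass about z 95. At the start it stands head down, edge up, in the holder, leaning up to 5 degrees.
- chisel_mid (a point): Centre of the chisel's orange band (24 mm long), on its axis, 100 mm from either end.
- chisel_tip (a point): Middle of the chisel's cutting edge, on its axis.
- holder: Fixed upright aluminium tube on a green base plate 85 x 85 x 8 mm. Origin under its centre, z up. Tube 32 mm outside, 22 mm bore, inner floor 12 mm above the table, mouth 97 mm above the table, so that the upper 115 mm of the chisel stands out.
- holder_mouth (a point): Centre of the tube's mouth, 97 mm above the table.
- rest: Fixed slanted rest: wooden base 90 x 190 x 10 mm with two blue V-saddles and a blue stop plate at the low end, holding the chisel with its axis at 45 degrees, rising towards the rest's own +y (roughly world +y). Origin on the table under rest_mid. The head may lie up to 15 mm short of the stop.
- rest_mid (a point): Where the middle of the orange band lies when the chisel is in the rest, head against the stop; 101 mm above the table. The saddles (14 mm long, open upwards square to the slope, 33 mm between the lips, lips 6 mm beyond the axis) are centred 75 mm down-slope and 18 mm up-slope of here; between them and above them the shank is free for fingers, with only the base below.
- rest_top (a point): Where the cutting edge is then: 71 mm further in the rest's +y and 71 mm higher than rest_mid.
- machine: Fixed bench dressing machine. Grey base 250 (x) x 430 (y) x 30 mm; origin at table height; y parallel to cradle and bar, +y towards the grinding wheel, +x away from the robot. The wheel (100 mm in diameter) begins 128 mm from cradle_mid in +y; its blue guard and motor housing, up to 150 mm above the table, stand at y 160 to 260 mm.
- cradle_mid (a point): Point on the axis of the chisel lying in the V-blocks, midway between them, 85 mm above the table, at x 50 mm, y 0 of the machine; axes as the machine's. The aluminium V-blocks, 16 mm long (y), 33 mm between the lips, lips 6 mm above the axis, are centred 60 mm either side of it; between them only the 30 mm base lies below.
- bar_mid (a point): Centre of the top face of the yellow start bar (260 mm long along the machine's y, 50 mm wide, 12 mm thick), which lies on the robot's side of the cradle; 65 mm above the table while up. It moves with the bar.
- bar_end_wheel (a point): The bar's top face at its wheel end, 130 mm from bar_mid.
- bar_end_plain (a point): The bar's top face at its other end, 130 mm from bar_mid.
- bar (a joint): How far the bar is pressed, rad: 0 up, 0.22 fully down (hard stop); starts at 0 to 0.04. It turns about a rod along its long far edge, 43 mm beyond bar_mid (machine +x), so bar_mid sinks about 9 mm. It takes about 7 N at bar_mid and stays where it is left (stiff hinge, no return spring).
- bar_rock (a joint): Rocking of the bar about the machine's x, rad: 0 level, positive when the wheel end is higher. Springy, 10 N m per rad, so that a press off the middle drives one end down first; it levels itself when let go.
- stone_sample: Bystander: loose block of polished stone 70 x 90 x 30 mm. Origin under its centre.
- jar: Bystander: loose closed jar 60 mm in diameter, 85 mm high. Origin under its centre.
- mallet: Bystander: loose round wooden mallet standing on its head, 84 mm in diameter, 162 mm high. Origin under its centre.
Not all that is in view belongs to the job. Of the things that look like the chisel, the smaller one is meant.

How it is judged (in metres and radians):
On the way, in this order (a step that is already met when the one before it is completed fails the run):
1. the chisel lies in the slanted rest, edge end up, let go (distance between chisel_mid and rest_mid below 0.025 m and distance between chisel_tip and rest_top below 0.03 m and angle between chisel's own z axis and vertical between 0.62 and 0.95 rad and contact force between the fingers and chisel below 0.3 N and linear speed of chisel below 0.02 m/s), for 0.2 s.
2. the chisel lies in the machine's V-blocks, edge towards the wheel, let go, and the bar is still up (x of chisel_mid in the frame of cradle_mid between -0.006 and 0.006 m and z of chisel_mid in the frame of cradle_mid between -0.006 and 0.006 m and y of chisel_mid in the frame of cradle_mid between -0.015 and 0.015 m and y of chisel_tip in the frame of cradle_mid above 0.08 m and angle between the z axis of chisel and the y axis of machine, either way round below 0.1 rad and contact force between the fingers and chisel below 0.3 N and linear speed of chisel below 0.02 m/s and value of joint bar below 0.1 rad), for 0.2 s.
3. the bar is pressed fully down and level with the chisel in place (x of chisel_mid in the frame of cradle_mid between -0.006 and 0.006 m and z of chisel_mid in the frame of cradle_mid between -0.006 and 0.006 m and y of chisel_mid in the frame of cradle_mid between -0.015 and 0.015 m and y of chisel_tip in the frame of cradle_mid above 0.08 m and angle between the z axis of chisel and the y axis of machine, either way round below 0.1 rad and value of joint bar above 0.19 rad and value of joint bar_rock between -0.035 and 0.035 rad), for 0.2 s.
At the end, for the whole second after the job is handed in: The chisel rests in both V-blocks, let go and at rest: its middle within 15 mm along and 6 mm across and in height of cradle_mid, edge towards the wheel, parallel to the cradle within 0.1 rad; the bar stays pressed beyond 0.19 rad of 0.22 and level within 0.035 rad (all of step 3 and linear speed of chisel below 0.02 m/s and velocity of joint bar below 0.05 rad/s); the robot touches nothing.
It fails at once if the bar rocks by more than 0.035 rad (one end about 9 mm lower than the other) (value of joint bar_rock above 0.035 rad or value of joint bar_rock below -0.035 rad).
It fails at once if a bystander (stone, jar or mallet) is moved by more than 30 mm (distance of any of stone_sample, jar, mallet from where it was at the start of the episode above 0.03 m).
It also fails if it takes over 64 s, if anything falls off the work surface, if the arm or the gripper's body presses on something with over 40 N, if the wrist force passes 120 N, or if a joint passes its speed limit or range.

## Working session

There is one attempt and no reset: what is moved stays moved. The work goes in short steps, each a Python script; the robot and the scene stay as the last script left them, time stands still between calls to the robot, and variables do not carry over. Pictures are saved under pics/ and viewed, and the job is handed in when it is done.

```bash
mkdir -p pics; ls; cat > h.py <<'E'
import numpy as np, cv2
from workcell import arm, command_gripper, kinematics, sensors, optics, ticket
from scipy.spatial.transform import Rotation as R
def save(n,im): cv2.imwrite('pics/'+n,cv2.cvtColor(im,cv2.COLOR_RGB2BGR))
E
python3 - <<'E'
from h import *
for n in ('side','top'):
    im,d=optics.grab_frame(n); save(n+'0.png',im); np.savez('%s0.npz'%n,im=im,d=d)
    print(n,optics.camera_info(n))
s=sensors.get_state(); print(s)
E
```

```text
pics
side {'mtx': array([[436.59837944,   0.        , 322.25074398],
       [  0.        , 436.59837944, 195.81033916],
       [  0.        ,   0.        ,   1.        ]]), 'position': array([ 410.78226556, -795.40305963,  673.92227987]), 'rotation': array([ 0.87927559, -0.08963217,  0.05434618, -0.46463643])}
top {'mtx': array([[368.94486855,   0.        , 317.61675332],
       [  0.        , 368.94486855, 195.53963246],
       [  0.        ,   0.        ,   1.        ]]), 'position': array([ 526.45029356,  -31.6540146 , 1234.65671046]), 'rotation': array([-0.70174332,  0.71170225, -0.016085  ,  0.02788349])}
{'t': 0.1, 'q': array([-1.21840473e+00,  1.31107942e-01,  1.48919296e+00,  3.11527181e-06,
        1.52299936e+00, -8.53950071e-02]), 'joint_velocities': array([-0.00066304,  0.00034473, -0.00182727, -0.00087518, -0.00049481,
        0.00034048]), 'joint_efforts': array([ 1.34499860e-03, -5.70949173e+01, -5.01943231e+01, -2.45233559e-04,
        8.06281896e-03, -1.15199614e-04]), 'tcp_pos': array([ 254.19785805, -542.89368839,  208.82364383]), 'orientation': array([ 9.76138027e-01,  2.17149312e-01, -1.12101418e-04, -8.46416060e-04]), 'ft_force': array([ 0.29947925, -0.5113839 ,  0.04406279]), 'wrist_torque': array([-0.0388146 ,  0.03839629, -0.03890556]), 'finger_gap': 85.46962542659396}
```

View pics/side0.png

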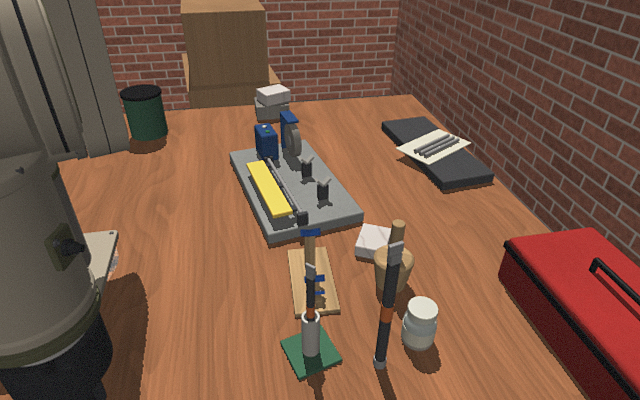

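View pics/top0.png

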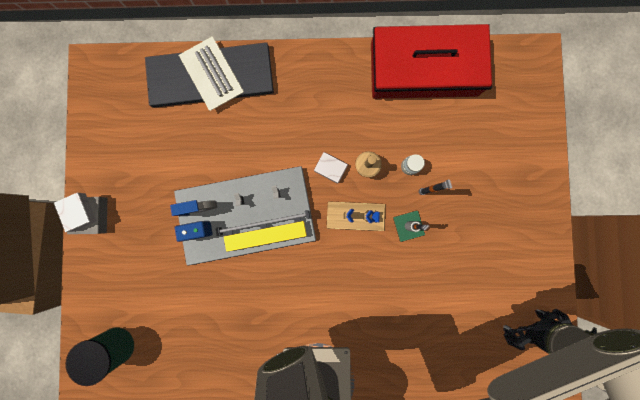

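```bash
cat >> h.py <<'E'
def cam(n):
    c=optics.camera_info(n); return c['mtx'],np.array(c['position']),R.from_quat(c['rotation']).as_matrix()
def proj(n,P):
    K,p,r=cam(n); q=(np.atleast_2d(P)-p)@r; q=q@K.T; return q[:,:2]/q[:,2:]
def ray(n,uv):
    K,p,r=cam(n); uv=np.atleast_2d(uv).astype(float); d=np.c_[(uv[:,0]-K[0,2])/K[0,0],(uv[:,1]-K[1,2])/K[1,1],np.ones(len(uv))]@r.T
    return p,d
def onz(n,uv,z):
    p,d=ray(n,uv); return p+d*((z-p[2])/d[:,2])[:,None]
def tri(a,b):  # a px side, b px top
    p1,d1=ray('side',a);p2,d2=ray('top',b);d1=d1[0];d2=d2[0]
    s=np.linalg.lstsq(np.c_[d1,-d2],p2-p1,rcond=None)[0]
    x=p1+s[0]*d1;y=p2+s[1]*d2; return (x+y)/2,np.linalg.norm(x-y)
def dep(n,uv,d):
    K,p,r=cam(n); pp,dd=ray(n,uv); uv=np.atleast_2d(uv).astype(int)
    return pp+dd*d[uv[:,1],uv[:,0]][:,None]
def crop(n,im,x0,y0,x1,y1,f): save(n,cv2.resize(im[y0:y1,x0:x1],None,fx=f,fy=f,interpolation=cv2.INTER_CUBIC))
E
python3 - <<'E'
from h import *
s=np.load('side0.npz')['im'];t=np.load('top0.npz')['im']
crop('c_side.png',s,260,200,420,380,3.3)
crop('c_top.png',t,310,140,470,260,5)
crop('c_tm.png',t,165,155,325,275,5)
crop('c_sm.png',s,220,100,370,245,4)
E
```

```text
(no output)
```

View pics/c_side.png

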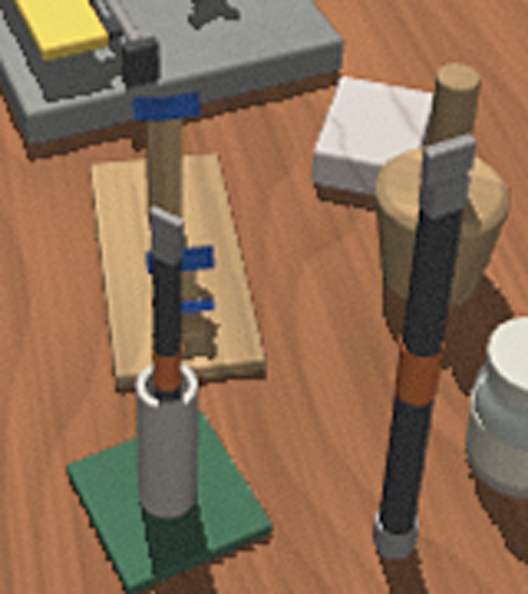

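View pics/c_top.png

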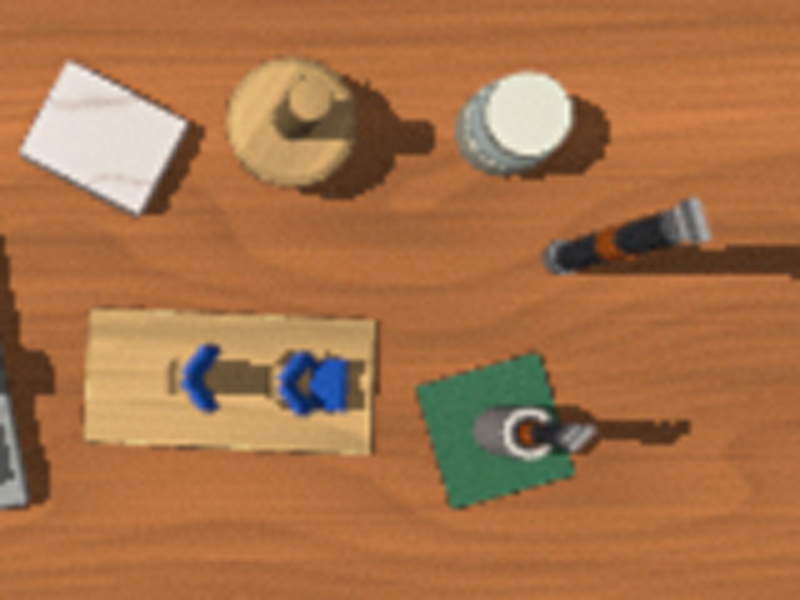

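View pics/c_tm.png

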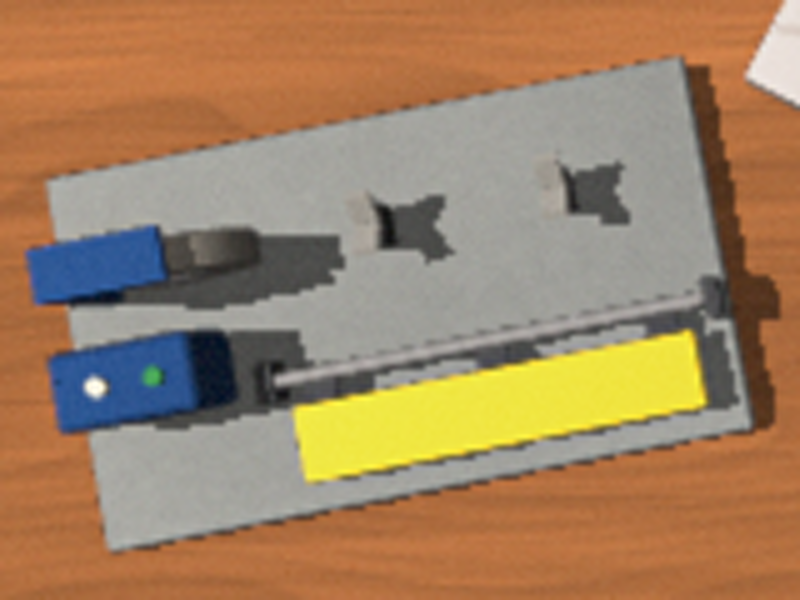

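View pics/c_sm.png

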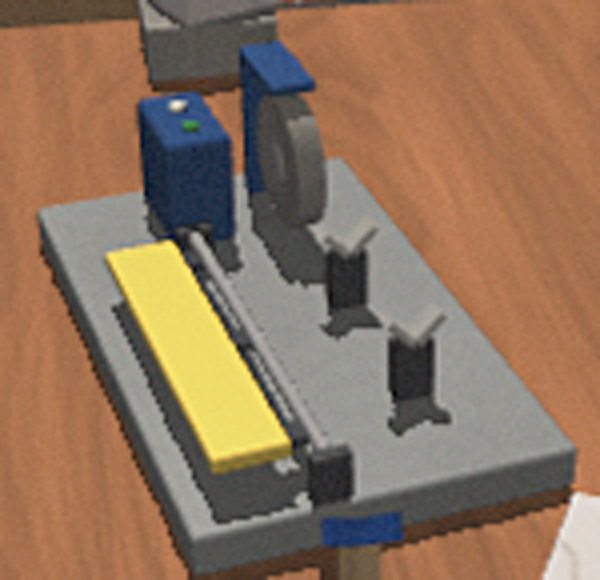

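```bash
cat > m.py <<'E'
from h import *
t=np.load('top0.npz')['im'];s=np.load('side0.npz')['im'];td=np.load('top0.npz')['d']
H=cv2.cvtColor(t,cv2.COLOR_RGB2HSV)
def big(m,roi=None,pt=None):
    m=m.astype(np.uint8)
    if roi: z=np.zeros_like(m); x0,y0,x1,y1=roi; z[y0:y1,x0:x1]=m[y0:y1,x0:x1]; m=z
    c,_=cv2.findContours(m,cv2.RETR_EXTERNAL,cv2.CHAIN_APPROX_NONE); return max(c,key=cv2.contourArea)
def rect(c,z,n='top'):
    P=onz(n,c.reshape(-1,2),z)[:,:2].astype(np.float32)
    return cv2.minAreaRect(P),P
h,sa,v=H[...,0],H[...,1],H[...,2]
def show(name,c,z):
    r,P=rect(c,z); print(name,r, 'corners',np.round(cv2.boxPoints(r)).tolist())
show('bar',big((h>24)&(h<35)&(sa>150)&(v>120),(165,155,325,275)),65)
show('machine',big(((sa<70)|((h>95)&(h<125))),(170,160,322,268)),30)
show('holder',big((h>50)&(h<90)&(sa>80),(390,200,440,250)),8)
print('wood hsv',H[228,335],'table',H[245,335], H[205,335])
show('restbase',big((h>=12)&(h<26)&(v>110)&(sa<150),(318,195,392,238)),10)
for uv in [(413,227),(416,223),(240,230),(275,235),(276,190),(374,215),(349,214)]: print(uv,dep('top',uv,td).round(1))
E
python3 m.py
```

```text
bar ((474.0860595703125, 156.47018432617188), (49.82237243652344, 258.582763671875), 10.15430736541748) corners [[427.0, 279.0], [472.0, 25.0], [521.0, 34.0], [476.0, 288.0]]
machine ((539.129150390625, 239.60128784179688), (248.87533569335938, 450.9453125), 10.220341682434082) corners [[377.0, 439.0], [457.0, -4.0], [702.0, 40.0], [622.0, 484.0]]
holder ((498.86639404296875, -311.08349609375), (81.47061920166016, 82.1810531616211), 15.13314437866211) corners [[449.0, -282.0], [470.0, -361.0], [549.0, -340.0], [527.0, -261.0]]
wood hsv [ 19 117 214] table [ 12 163 181] [ 18 123 191]
restbase ((533.623291015625, -136.16696166992188), (192.10968017578125, 91.67546844482422), 86.68315124511719) corners [[482.0, -229.0], [574.0, -235.0], [585.0, -43.0], [493.0, -38.0]]
(413, 227) [[ 496.6 -304.7   93. ]]
(416, 223) [[ 508.6 -315.7   86.9]]
(240, 230) [[492.7 241.9  34.3]]
(275, 235) [[476.4 124.   64. ]]
(276, 190) [[617.9 117.9  79.1]]
(374, 215) [[ 535.5 -194.5   31. ]]
(349, 214) [[ 539.  -108.1  108.9]]
```

```bash
cat > m2.py <<'E'
from h import *
t=np.load('top0.npz')['im'];s=np.load('side0.npz')['im'];td=np.load('top0.npz')['d'];sd=np.load('side0.npz')['d']
H=cv2.cvtColor(t,cv2.COLOR_RGB2HSV);S=cv2.cvtColor(s,cv2.COLOR_RGB2HSV)
yaw=np.radians(-3.3); X=np.array([np.cos(yaw),np.sin(yaw),0]);Y=np.array([-np.sin(yaw),np.cos(yaw),0])
c0=np.array([533.6,-136.2,0])
for n,HH,d,roi in (('top',H,td,(340,195,392,238)),('side',S,sd,(290,220,345,315))):
    m=(HH[...,0]>95)&(HH[...,0]<130)&(HH[...,1]>110)
    z=np.zeros_like(m); x0,y0,x1,y1=roi; z[y0:y1,x0:x1]=m[y0:y1,x0:x1]
    nl,lab,st,ce=cv2.connectedComponentsWithStats(z.astype(np.uint8))
    for i in range(1,nl):
        if st[i,4]<6: continue
        v,u=np.where((lab==i)&(d>0)); P=dep(n,np.c_[u,v],d)-c0
        Q=np.c_[P@X,P@Y,P[:,2]]; print(n,st[i],'rest x,y,z min/max pct',np.percentile(Q,[2,50,98],axis=0).round(0).tolist())
    crop('r_%s.png'%n,(s if n=='side' else t),*roi,12 if n=='top' else 6)
E
python3 m2.py
```

```text
top [347 210   6  12  47] rest x,y,z min/max pct [[-17.0, 19.0, 96.0], [0.0, 27.0, 115.0], [16.0, 35.0, 123.0]]
top [366 211  13  12 109] rest x,y,z min/max pct [[-15.0, -70.0, 19.0], [1.0, -55.0, 38.0], [17.0, -31.0, 57.0]]
side [300 228  20   9 126] rest x,y,z min/max pct [[-16.0, 14.0, 58.0], [3.0, 22.0, 114.0], [20.0, 94.0, 122.0]]
side [315 275   9   7  50] rest x,y,z min/max pct [[4.0, -51.0, 39.0], [12.0, -44.0, 47.0], [20.0, -38.0, 55.0]]
side [305 277   2   6   7] rest x,y,z min/max pct [[-28.0, -164.0, 48.0], [-17.0, -47.0, 51.0], [-16.0, -43.0, 164.0]]
side [315 291   9   4  29] rest x,y,z min/max pct [[-0.0, -75.0, 30.0], [7.0, -73.0, 38.0], [16.0, -67.0, 42.0]]
```

View pics/r_top.png

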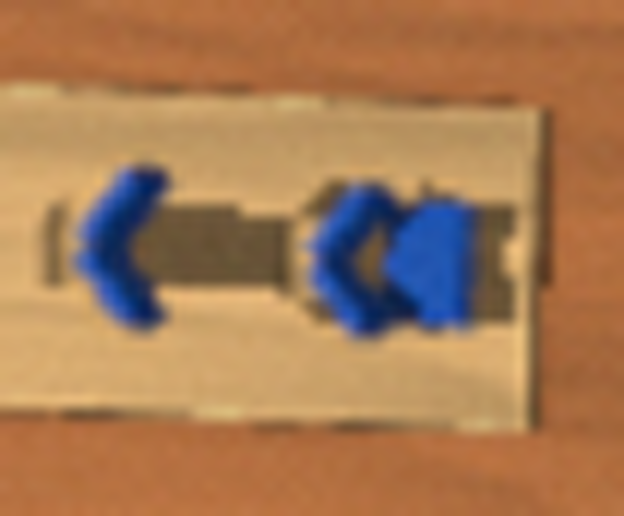

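View pics/r_side.png

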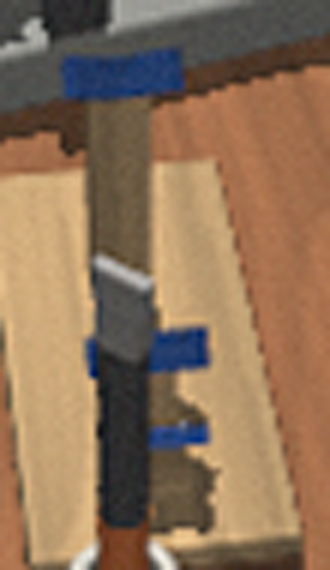

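```bash
cat > m3.py <<'E'
from h import *
yaw=np.radians(-3.3); X=np.array([np.cos(yaw),np.sin(yaw),0]);Y=np.array([-np.sin(yaw),np.cos(yaw),0]);c0=np.array([533.6,-136.2,0])
def f(n,uv,z):
    P=onz(n,uv,z)[0]; return P.round(1),round(float((P-c0)@X),1),round(float((P-c0)@Y),1)
for name,n,uv,z in [('uplip+x','top',(353.7,209.7),113),('uplip-x','top',(353.3,221.8),113),('lolip+x','top',(372.5,211),47.3),('lolip-x','top',(372.5,222.5),47.3),
 ('side up lip top left','side',(300.3,229.5),122.9),('side up lip top right','side',(320.5,228),122.9),('side lo right lip top','side',(324.7,274.7),57)]:
    print(name,f(n,uv,z))
print('tube ring top', f('top',(310+527/5,140+432/5),97), 'side', f('side',(260+167/3.3,200+383/3.3),97))
print('tip tri', tri((260+168/3.3,200+215/3.3),(310+577/5,140+434/5)))
print('band tri', tri((260+167/3.3,200+372/3.3),(310+527/5,140+432/5)))
print('Vblk', tri((220+345/4,100+240/4),(165+372/5,155+222/5)), tri((220+414/4,100+330/4),(165+556/5,155+186/5)))
E
python3 m3.py; cat > /dev/null
```

```text
uplip+x (array([ 551.8, -122.3,  113. ]), 17.4, 14.9)
uplip-x (array([ 515.2, -120.4,  113. ]), -19.3, 14.7)
lolip+x (array([ 548.3, -187.8,   47.3]), 17.6, -50.6)
lolip-x (array([ 511.5, -186.9,   47.3]), -19.2, -51.9)
side up lip top left (array([ 517.5, -113.9,  122.9]), -17.3, 21.4)
side up lip top right (array([ 558.4, -117. ,  122.9]), 23.7, 20.6)
side lo right lip top (array([ 553.8, -183. ,   57. ]), 22.9, -45.6)
tube ring top (array([ 498.4, -311.1,   97. ]), -25.0, -176.6) side (array([ 500.8, -313.1,   97. ]), -22.6, -178.4)
tip tri (array([ 500.85495123, -310.84202693,  210.29900119]), np.float64(2.1899531743994545))
band tri (array([ 499.93193895, -310.10304718,  102.00719803]), np.float64(2.7634862712628703))
Vblk (array([590.96652288, 232.55706424,  82.57867029]), np.float64(2.393360564016128)) (array([613.25825148, 116.89165381,  79.17069506]), np.float64(4.634011048321241))
```

```bash
cat >> h.py <<'E'
RESTMID=np.array([534.6,-126.7,101.]); RY=np.radians(-3.3)
CRAD=np.array([601.5,178.5,85.]); MY=np.radians(10.2); BAR=np.array([474.1,156.5,65.])
HOLD=np.array([500.,-311.5,0])
def pose(grasp,zdir,ydir):
    """TCP pos, quat: grasp point, tool z dir, jaw dir"""
    z=np.array(zdir,float); z/=np.linalg.norm(z); y=np.array(ydir,float); y-=z*(y@z); y/=np.linalg.norm(y)
    q=R.from_matrix(np.c_[np.cross(y,z),y,z]).as_quat()
    return np.array(grasp)+19*z,q
def tool(el,yaw,s=1):
    """tool z: el below horizontal, heading = +y rotated by yaw; jaw along rotated x"""
    c,n=np.cos(yaw),np.sin(yaw); Y=np.array([-n,c,0]);X=np.array([c,n,0])
    return np.cos(el)*Y-np.sin(el)*np.array([0,0,1.]), s*X
E
python3 - <<'E'
from h import *
def chk(name,g,el,yaw):
    for s in(1,-1):
        p,q=pose(g,*tool(np.radians(el),yaw,s)); a=kinematics.solve_ik(p,q)
        print(name,el,s,None if a is None else np.round(a,2))
for yw in(-45,-25,-3):
  for el in (0,20,30,45): chk('hold yaw%d'%yw,[500,-311.5,157],el,np.radians(yw))
for el in (45,60,90): chk('rest',RESTMID+[0,35,35],el,RY); chk('restmid',RESTMID,el,RY)
chk('crad',CRAD,90,MY); chk('crad up',CRAD+[0,0,120],90,MY); chk('bar',BAR,90,MY)
E
```

```text
hold yaw-45 0 1 [-1.26  0.77  1.55  1.23  1.91 -0.82]
hold yaw-45 0 -1 [-1.26  0.77  1.55  1.23  1.91  2.33]
hold yaw-45 20 1 [-1.22  0.52  1.64  1.04  1.71 -0.7 ]
hold yaw-45 20 -1 [-1.22  0.52  1.64  1.04  1.71  2.44]
hold yaw-45 30 1 [-1.18  0.4   1.67  0.93  1.63 -0.62]
hold yaw-45 30 -1 [-1.18  0.4   1.67  0.93  1.63  2.52]
hold yaw-45 45 1 [-1.09  0.25  1.69  0.74  1.51 -0.47]
hold yaw-45 45 -1 None
hold yaw-25 0 1 [-1.15  0.99  1.19  1.11  2.14 -0.74]
hold yaw-25 0 -1 [-1.15  0.99  1.19  1.11  2.14  2.4 ]
hold yaw-25 20 1 [-1.13  0.75  1.29  0.9   1.96 -0.73]
hold yaw-25 20 -1 [-1.13  0.75  1.29  0.9   1.96  2.41]
hold yaw-25 30 1 [-1.1   0.63  1.35  0.8   1.86 -0.71]
hold yaw-25 30 -1 [-1.1   0.63  1.35  0.8   1.86  2.43]
hold yaw-25 45 1 [-1.03  0.46  1.43  0.64  1.72 -0.65]
hold yaw-25 45 -1 [-1.03  0.46  1.43  0.64  1.72  2.49]
hold yaw-3 0 1 [-1.02  1.24  0.75  1.04  2.42 -0.66]
hold yaw-3 0 -1 [-1.02  1.24  0.75  1.04  2.42  2.48]
hold yaw-3 20 1 [-1.    0.99  0.91  0.77  2.23 -0.8 ]
hold yaw-3 20 -1 [-1.    0.99  0.91  0.77  2.23  2.34]
hold yaw-3 30 1 [-0.98  0.86  1. 
[... 196 characters left out ...]
-0.68  0.38  1.58  0.62  1.68 -0.71]
rest 45 -1 [-0.68  0.38  1.58  0.62  1.68  2.43]
restmid 45 1 [-0.72  0.47  1.53  0.6   1.67 -0.76]
restmid 45 -1 [-0.72  0.47  1.53  0.6   1.67  2.38]
rest 60 1 [-0.57  0.22  1.66  0.45  1.55 -0.59]
rest 60 -1 [-0.57  0.22  1.66  0.45  1.55  2.55]
restmid 60 1 [-0.62  0.3   1.63  0.44  1.52 -0.65]
restmid 60 -1 [-0.62  0.3   1.63  0.44  1.52  2.49]
rest 90 1 [-0.26  0.04  1.76  0.    1.35 -0.21]
rest 90 -1 None
restmid 90 1 [-0.33  0.09  1.77  0.    1.28 -0.27]
restmid 90 -1 None
crad 90 1 [0.21 0.31 1.55 0.   1.28 0.03]
crad 90 -1 None
crad up 90 1 [0.21 0.22 1.44 0.   1.49 0.03]
crad up 90 -1 None
bar 90 1 [0.22 0.   1.93 0.   1.21 0.04]
bar 90 -1 None
```

```bash
cat > s1.py <<'E'
from h import *
zd,yd=tool(np.radians(15),RY)
g=np.array([500,-311.3,157.])
command_gripper(60,80)
p,q=pose(g-110*zd,zd,yd)
arm.move_ptp(p,q); s=sensors.get_state(); print(s['t'],s['tcp_pos'],s['ft_force'])
for n in ('side','top'):
    im,d=optics.grab_frame(n); save(n+'1.png',im)
E
python3 s1.py
```

```text
1.9 [ 495.07440957 -399.66218676  181.68999672] [-0.04930458  0.23865726  0.01383665]
```

View pics/top1.png

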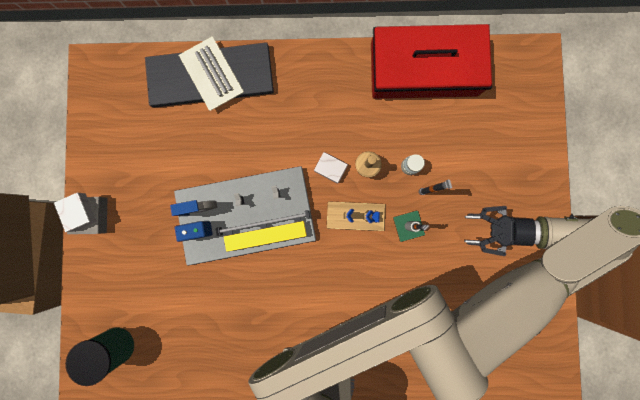

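Top view: the gripper at (490,230) faces the chisel at (420,227), clear of the large decoy at (437,187). Grasp and lift.

```bash
cat > s2.py <<'E'
from h import *
zd,yd=tool(np.radians(15),RY)
g=np.array([500,-311.3,157.])
p,q=pose(g,zd,yd)
arm.line_to(p,speed=120)
print(sensors.get_state()['ft_force'])
command_gripper(0,90); s=sensors.get_state(); print(s['t'],s['finger_gap'],s['ft_force'])
arm.line_to(p+[0,0,25],speed=60); print(sensors.get_state()['ft_force'])
arm.line_to(p+[0,0,115],speed=120); s=sensors.get_state();print(s['t'],s['finger_gap'],s['ft_force'])
for n in ('side','top'):
    im,d=optics.grab_frame(n); save(n+'2.png',im);np.savez('%s2.npz'%n,im=im,d=d)
E
python3 s2.py
```

```text
[-0.2919148   0.27905468  0.82968198]
3.6167 7.785461271130308 [-1.22011535 -1.29123317 -0.07075166]
[-0.40542158 -0.3787922  -0.97074688]
5.0833 7.935139590591651 [ 0.22343118  0.68894774 -2.01483366]
```

View pics/side2.png

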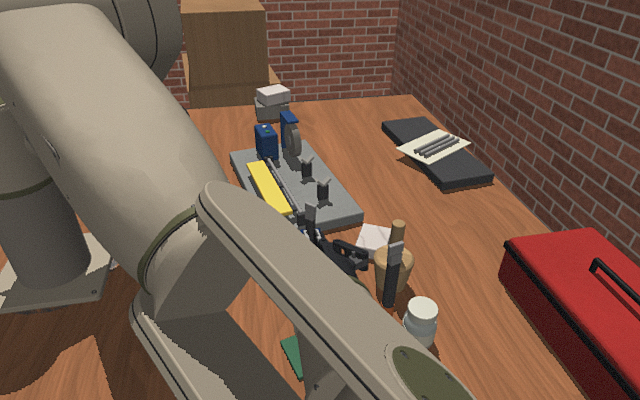

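```bash
python3 - <<'E'
from h import *
s=np.load('side2.npz')['im'];t=np.load('top2.npz')['im']
a=cv2.resize(s[190:280,280:400],None,fx=5,fy=5,interpolation=cv2.INTER_CUBIC)
b=cv2.resize(t[190:265,380:480],None,fx=5,fy=5,interpolation=cv2.INTER_CUBIC)
save('g2s.png',a);save('g2t.png',b)
p=sensors.get_state()['tcp_pos'];zd,yd=tool(np.radians(15),RY)
g=p-19*zd; print(g,[ (z,proj('side',g+[0,0,z]).round(1),proj('top',g+[0,0,z]).round(1)) for z in(30,55,-50,-145)])
E
```

```text
[ 499.81727856 -310.98820891  270.81469489] [(30, array([[309.3, 218.1]]), array([[435.4, 227.6]])), (55, array([[309.2, 203.6]]), array([[438.5, 227.8]])), (-50, array([[309.5, 260.2]]), array([[426.6, 226.9]])), (-145, array([[309.8, 303.4]]), array([[417.7, 226.1]]))]
```

View pics/g2s.png

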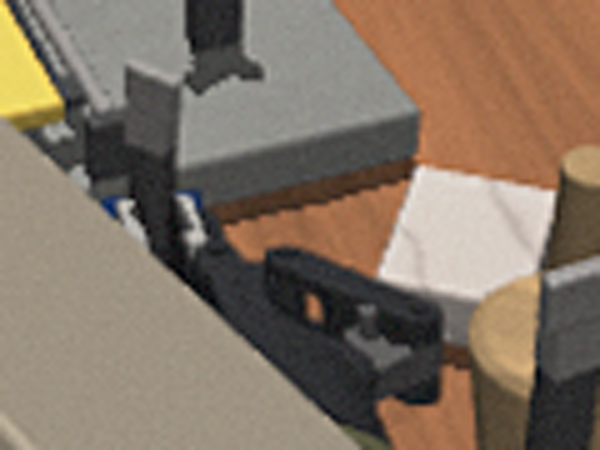

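View pics/g2t.png

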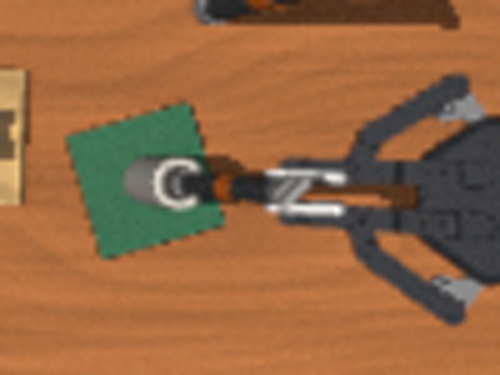

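```bash
cat > s3.py <<'E'
from h import *
Y=np.array([-np.sin(RY),np.cos(RY),0]);Z=np.array([0,0,1.])
d=(Y+Z)/2**.5; n=(-Y+Z)/2**.5
zd,yd=tool(np.radians(62),RY)
G=RESTMID+(45+4)*d
p,q=pose(G+90*n+[0,0,30],zd,yd); arm.line_to(p,q,speed=150)
p,q=pose(G+40*n,zd,yd); arm.line_to(p,q,speed=150)
s=sensors.get_state(); print(s['t'],s['ft_force'])
for k in ('side','top'):
    im,dd=optics.grab_frame(k); save(k+'3.png',im);np.savez('%s3.npz'%k,im=im,d=dd)
print('pred tip/mid/head top',proj('top',[G+40*n+55*d,G+40*n-45*d,G+40*n-145*d]).round(1).tolist(),'side',proj('side',[G+40*n+55*d,G+40*n-45*d,G+40*n-145*d]).round(1).tolist())
t=np.load('top3.npz')['im'];crop('g3t.png',t,320,180,420,255,7)
E
python3 s3.py
```

```text
7.0417 [ 0.03413721  0.14833157 -1.05295935]
pred tip/mid/head top [[341.8, 214.4], [364.4, 215.7], [384.3, 216.8]] side [[306.7, 186.6], [311.5, 236.9], [316.4, 289.4]]
```

View pics/g3t.png

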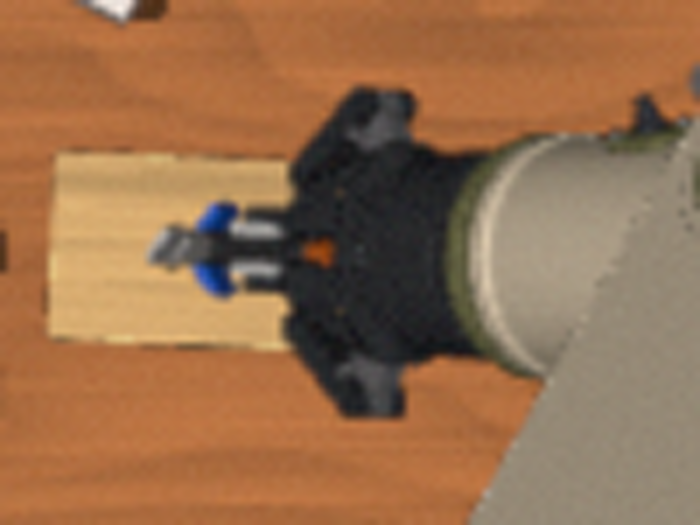

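View pics/side3.png

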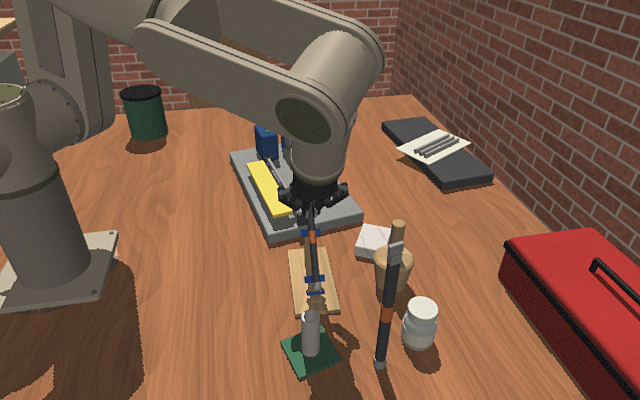

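```bash
cat > s4.py <<'E'
from h import *
Y=np.array([-np.sin(RY),np.cos(RY),0]);Z=np.array([0,0,1.])
d=(Y+Z)/2**.5; n=(-Y+Z)/2**.5
zd,yd=tool(np.radians(62),RY)
G=RESTMID+(45+4)*d
p,q=pose(G+9*n,zd,yd); print(arm.line_to(p,q,speed=100,until_force=10))
p,q=pose(G-4*n,zd,yd); print(arm.line_to(p,q,speed=25,until_force=6))
s=sensors.get_state(); print(s['t'],s['ft_force'],(s['tcp_pos']-19*zd-G)@n,(s['tcp_pos']-19*zd-G)@d)
for k in ('side','top'):
    im,dd=optics.grab_frame(k); save(k+'4.png',im);np.savez('%s4.npz'%k,im=im,d=dd)
t=np.load('side4.npz')['im'];crop('g4s.png',t,270,190,350,330,4)
E
python3 s4.py
```

```text
False
True
8.05 [ 1.89555135 -1.85715651  4.60372371] -1.1105859110898755 -0.16059997008623272
```

View pics/g4s.png

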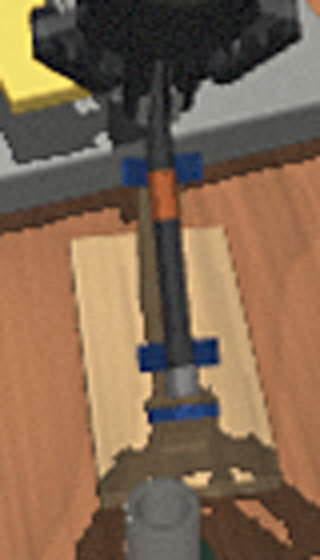

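```bash
cat > s5.py <<'E'
from h import *
zd,yd=tool(np.radians(62),RY)
p=sensors.get_state()['tcp_pos']
command_gripper(30); command_gripper(60); arm.hold(0.3)
arm.line_to(p-110*zd,speed=150)
s=sensors.get_state(); print(s['t'],s['ft_force'],s['finger_gap'])
for k in ('side','top'):
    im,dd=optics.grab_frame(k); save(k+'5.png',im);np.savez('%s5.npz'%k,im=im,d=dd)
crop('g5s.png',np.load('side5.npz')['im'],270,190,350,330,4)
crop('g5t.png',np.load('top5.npz')['im'],320,180,420,255,7)
Y=np.array([-np.sin(RY),np.cos(RY),0]);d=(Y+[0,0,1])/2**.5
for k in('side','top'): print(proj(k,[RESTMID+a*d for a in(-100,-12,12,75,100)]).round(1).tolist())
E
python3 s5.py
```

```text
10.0833 [ 0.08604133 -0.2215858  -0.00055468] 60.039816671297785
[[314.6, 291.1], [310.4, 246.8], [309.3, 235.0], [306.4, 204.5], [305.3, 192.6]]
[[374.9, 216.5], [357.5, 215.5], [352.4, 215.2], [338.3, 214.4], [332.4, 214.1]]
```

View pics/g5s.png

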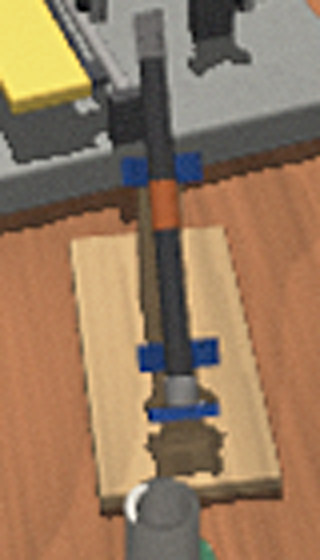

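View pics/g5t.png

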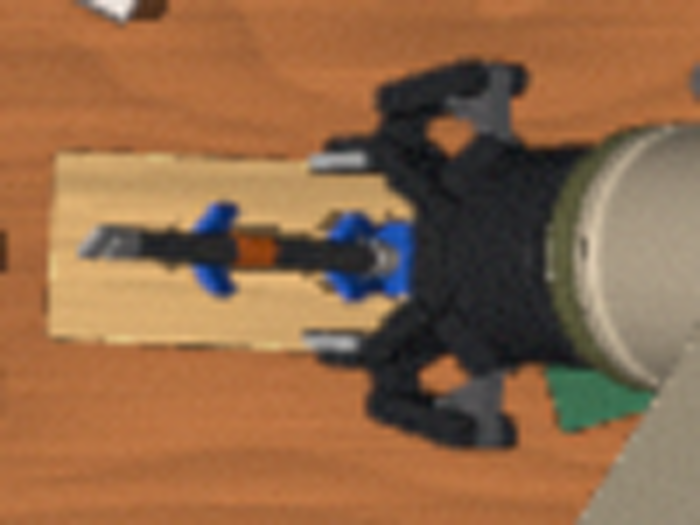

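```bash
cat > s6.py <<'E'
from h import *
print(tri((311,241),(356.6,215.7)))
Y=np.array([-np.sin(RY),np.cos(RY),0]);Z=np.array([0,0,1.])
d=(Y+Z)/2**.5; n=(-Y+Z)/2**.5
zd,yd=tool(np.radians(45),RY)
G=RESTMID+[0.8,0,0]-8*d
p,q=pose(G+95*n,zd,yd); arm.line_to(p,q,speed=200)
p,q=pose(G,zd,yd); print(arm.line_to(p,q,speed=100,until_force=12))
command_gripper(0,90); s=sensors.get_state(); print(s['t'],s['finger_gap'],s['ft_force'])
p,q=pose(G+60*n,zd,yd); arm.line_to(p,q,speed=100)
p,q=pose(G+60*n+[0,0,80],zd,yd); arm.line_to(p,q,speed=150)
s=sensors.get_state(); print(s['t'],s['finger_gap'],s['ft_force'])
zd,yd=tool(np.pi/2,MY)
M=np.array([-np.sin(MY),np.cos(MY),0])
p,q=pose(CRAD-8*M+[0,0,100],zd,yd); arm.line_to(p,q,speed=200)
s=sensors.get_state(); print(s['t'],s['finger_gap'],s['ft_force'],s['tcp_pos'])
for k in ('side','top'):
    im,dd=optics.grab_frame(k); save(k+'6.png',im);np.savez('%s6.npz'%k,im=im,d=dd)
E
python3 s6.py
```

```text
(array([ 534.76786629, -131.67198168,  104.63969469]), np.float64(2.4771404177059737))
False
12.4333 5.405257741934093 [-1.65328075 -4.60220506  3.74971748]
13.8667 5.33849827891219 [ 0.35499937  0.48844795 -2.82934091]
15.725 5.254251052951531 [-0.43401406 -0.89343829 -1.83881898] [602.94190596 169.58038673 166.01789159]
```

View pics/side6.png

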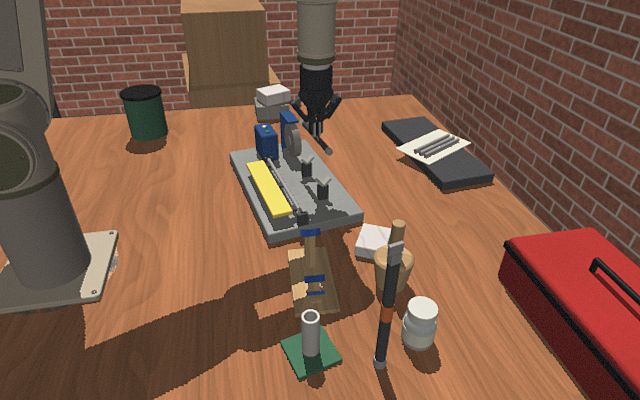

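View pics/top6.png

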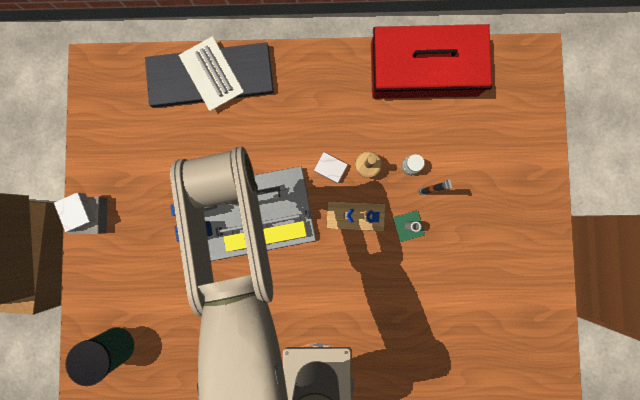

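```bash
python3 - <<'E'
from h import *
s=np.load('side6.npz')['im']
crop('g6s.png',s,270,80,360,230,4)
M=np.array([-np.sin(MY),np.cos(MY),0]);A=CRAD+[0,0,100]
print('head,band ends,tip',proj('side',[A+a*M for a in(-100,-12,12,100)]).round(1).tolist())
X=np.array([np.cos(MY),np.sin(MY),0])
for sg in(-1,1):
  for ys in (-8,8): 
   for xs in(-16.5,16.5):
    P=CRAD+(sg*60+ys)*M+xs*X+[0,0,6]; print(sg,ys,xs,proj('side',P).round(1),((proj('side',P)-[220,100])*4).round(0),((proj('top',P)-[165,155])*5).round(0))
E
```

```text
head,band ends,tip [[328.9, 152.3], [315.2, 136.5], [311.7, 132.5], [299.9, 118.9]]
-1 -8 -16.5 [[317.1 180.9]] [[388. 324.]] [[568. 206.]]
-1 -8 16.5 [[329.2 178.4]] [[437. 314.]] [[558. 155.]]
-1 8 -16.5 [[314.8 177.8]] [[379. 311.]] [[542. 211.]]
-1 8 16.5 [[326.8 175.3]] [[427. 301.]] [[533. 159.]]
1 -8 -16.5 [[300.7 158.8]] [[323. 235.]] [[379. 243.]]
1 -8 16.5 [[312.1 156.7]] [[368. 227.]] [[369. 191.]]
1 8 -16.5 [[298.8 156.2]] [[315. 225.]] [[353. 248.]]
1 8 16.5 [[310.  154.1]] [[360. 216.]] [[344. 196.]]
```

View pics/g6s.png

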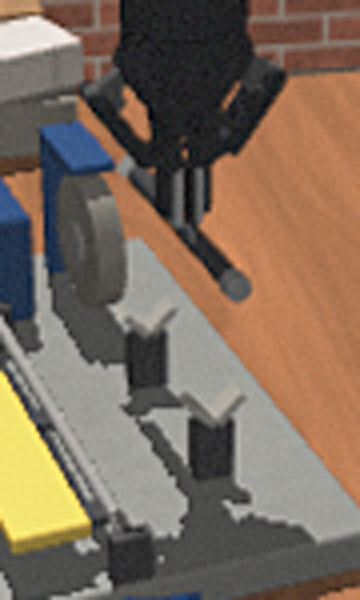

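```bash
cat > s7.py <<'E'
from h import *
zd,yd=tool(np.pi/2,MY); M=np.array([-np.sin(MY),np.cos(MY),0])
G=CRAD-8*M
p,q=pose(G+[0,0,12],zd,yd); print(arm.line_to(p,q,speed=100,until_force=12))
p,q=pose(G+[0,0,-4],zd,yd); print(arm.line_to(p,q,speed=20,until_force=5))
s=sensors.get_state(); print(s['t'],s['ft_force'],s['tcp_pos']-19*zd-G)
im,dd=optics.grab_frame('side'); save('side7.png',im); crop('g7s.png',im,270,80,360,230,4)
E
python3 s7.py
```

```text
False
True
17.4333 [2.34176892 0.40560548 2.74940427] [0.41079436 0.06280217 0.91861236]
```

View pics/g7s.png

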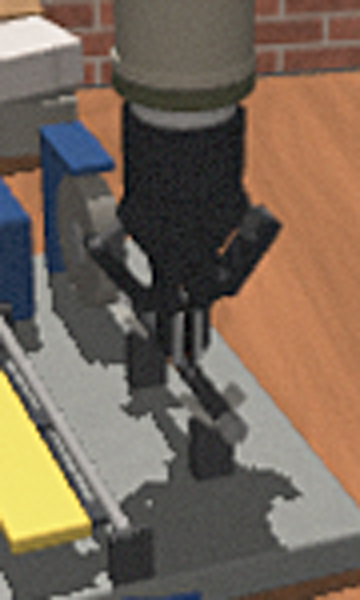

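```bash
cat > s8.py <<'E'
from h import *
zd,yd=tool(np.pi/2,MY); M=np.array([-np.sin(MY),np.cos(MY),0])
p=sensors.get_state()['tcp_pos']
command_gripper(25); command_gripper(50); arm.hold(0.4)
arm.line_to(p+[0,0,120],speed=150)
s=sensors.get_state(); print(s['t'],s['ft_force'],s['finger_gap'])
a=kinematics.solve_ik(p+[-250,0,120],s['orientation']); print(a)
arm.line_to(p+[-220,-60,140],speed=250)
for k in ('side','top'):
    im,dd=optics.grab_frame(k); save(k+'8.png',im); np.savez('%s8.npz'%k,im=im,d=dd)
    crop('g8%s.png'%k,im,*((270,120,360,230,6) if k=='side' else (165,155,325,275,5)))
    print(k,proj(k,[CRAD+a*M for a in(-100,-12,0,12,100)]).round(1).tolist())
E
python3 s8.py
```

```text
19.5333 [-0.14157632  1.06850699 -0.40357129] 50.00866083840051
[ 3.18673185e-01 -4.51232211e-01  2.04995006e+00  4.30637414e-04
  1.54677870e+00  1.40641604e-01]
side [[328.1, 188.2], [315.0, 171.0], [313.4, 168.8], [311.7, 166.6], [300.5, 151.8]]
top [[287.8, 189.3], [260.2, 194.6], [256.5, 195.4], [252.7, 196.1], [225.2, 201.5]]
```

View pics/g8side.png

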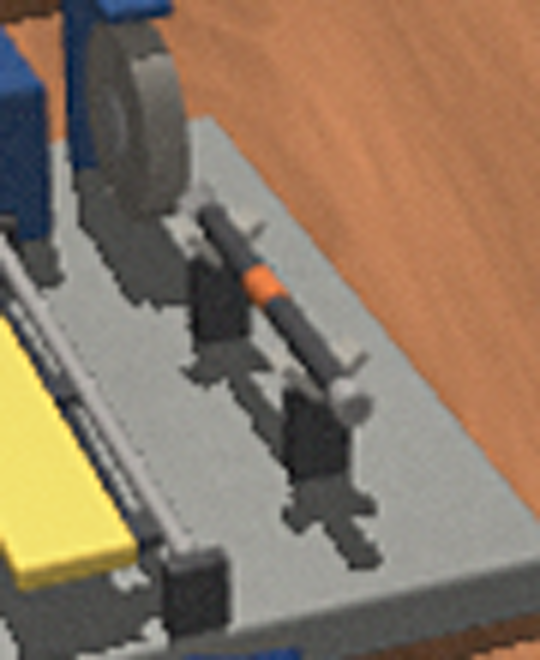

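View pics/g8top.png

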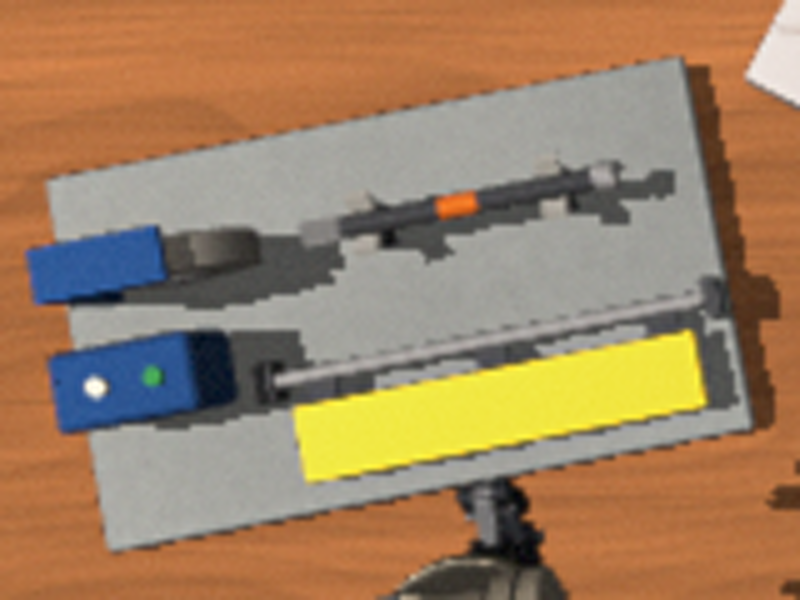

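```bash
cat > s9.py <<'E'
from h import *
zd,yd=tool(np.pi/2,MY)
_,q=pose(BAR,zd,yd)
command_gripper(0,60)
arm.line_to(BAR+[0,0,70],q,speed=200)
arm.line_to(BAR+[0,0,15],q,speed=120)
print(arm.line_to(BAR+[0,0,-8],q,speed=15,until_force=3)); s=sensors.get_state(); print(s['t'],s['ft_force'],s['tcp_pos']-BAR)
print(arm.line_to(BAR+[0,0,-20],q,speed=12,until_force=25)); s=sensors.get_state(); print(s['t'],s['ft_force'],s['wrist_torque'],s['tcp_pos']-BAR)
for k in ('side','top'):
    im,dd=optics.grab_frame(k); save(k+'9.png',im); np.savez('%s9.npz'%k,im=im,d=dd)
E
python3 s9.py
```

```text
False
24.3 [-0.04423532  0.21770765 -0.19191739] [ 0.11104924  0.01592795 -7.87040469]
False
25.45 [0.12419117 0.60049014 0.11684155] [ 0.00560145 -0.0641828   0.03262461] [  0.0897652    0.03720276 -19.88208115]
```

```bash
python3 - <<'E'
from h import *
s=sensors.get_state(); print(s['tcp_pos'],s['finger_gap'],s['q'])
crop('g9s.png',np.load('side9.npz')['im'],220,90,370,245,4)
crop('g9t.png',np.load('top9.npz')['im'],165,155,325,275,5)
E
```

```text
[474.21517922 156.48420381  45.1190853 ] -0.02764225723573638 [ 2.16068971e-01  5.55896505e-03  1.93164701e+00 -6.15160036e-05
  1.20415428e+00  3.80684158e-02]
```

View pics/g9s.png

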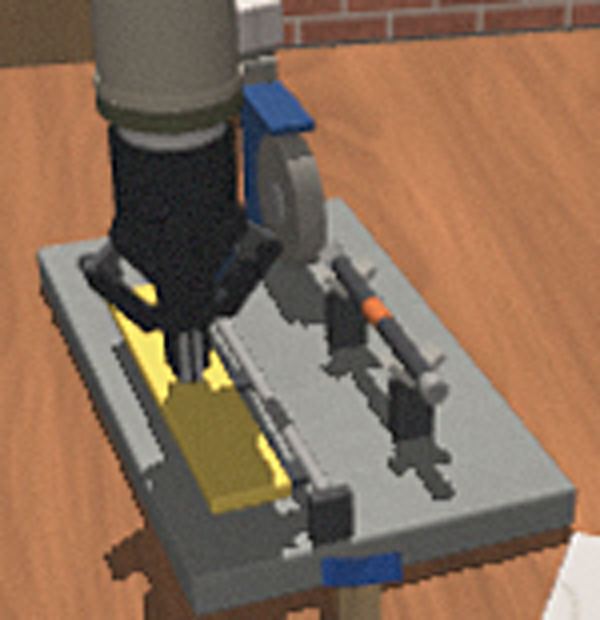

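View pics/g9t.png

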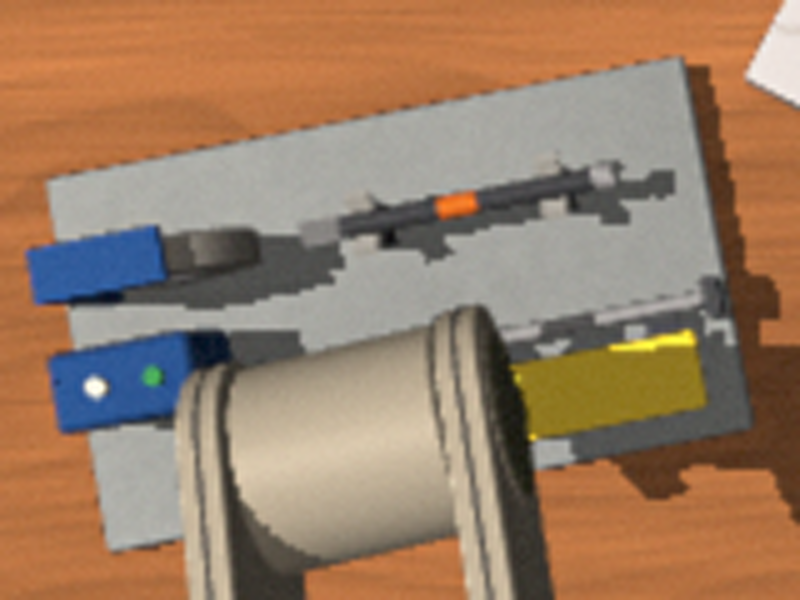

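```bash
python3 - <<'E'
from h import *
print(proj('side',[[474.1,156.5,z] for z in(45,55,65)]).round(1).tolist())
M=np.array([-np.sin(MY),np.cos(MY),0]);X=np.array([np.cos(MY),np.sin(MY),0])
for f in('0','8','9'):
  z=np.load('top%s.npz'%f);H=cv2.cvtColor(z['im'],cv2.COLOR_RGB2HSV)
  m=(H[...,0]>22)&(H[...,0]<36)&(H[...,1]>150); m[:,:165]=0;m[:,325:]=0;m[:155]=0;m[275:]=0
  v,u=np.where(m); P=dep('top',np.c_[u,v],z['d']); L=(P-BAR)@np.c_[X,M,[0,0,1]]
  L=L[abs(L[:,2])<25]
  A=np.c_[L[:,:2],np.ones(len(L))]; c=np.linalg.lstsq(A,L[:,2],rcond=None)[0]; print(f,len(L),c.round(4), L.min(0).round(0),L.max(0).round(0))
z=np.load('side9.npz'); 
for uv in [(266,184),(267,180),(265,188)]: print(dep('side',uv,z['d']).round(1))
E
```

```text
[[266.8, 191.0], [266.6, 187.8], [266.4, 184.6]]
0 1266 [ 0.009  -0.0002 -0.0441] [ -25. -129.   -7.] [ 25. 129.   7.]
8 1261 [ 0.0145  0.0007 -0.1078] [ -25. -129.   -9.] [ 25. 129.   8.]
9 549 [ 0.0193 -0.0031 -0.2947] [ -24. -128.   -7.] [ 25. -14.   7.]
[[472.6 145.6  73.8]]
[[475.8 145.4  85.5]]
[[468.9 139.5  66. ]]
```

```bash
python3 - <<'E'
from h import *
im=np.load('side9.npz')['im']
big=cv2.resize(im[110:200,225:310],None,fx=7,fy=7,interpolation=cv2.INTER_CUBIC)
for z in(45,65,100,118,138):
    u,v=proj('side',[474.1,156.5,z])[0]; cv2.circle(big,(int((u-225)*7),int((v-110)*7)),4,(255,0,0),-1); 
save('g9z.png',big)
E
```

```text
(no output)
```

View pics/g9z.png

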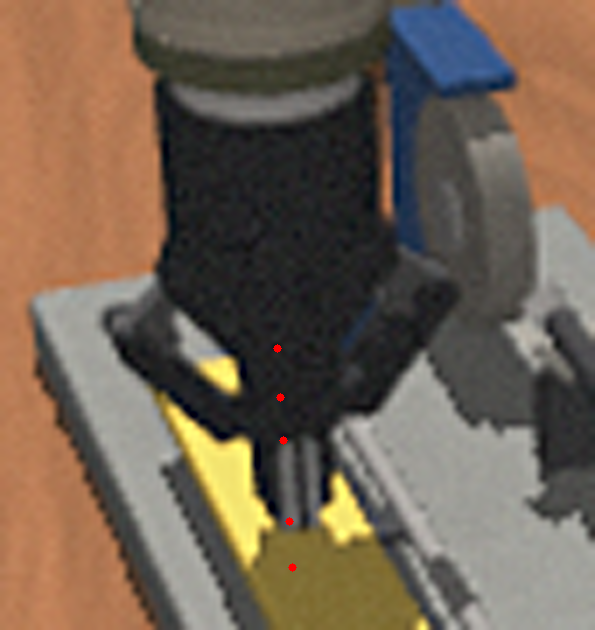

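```bash
cat > s10.py <<'E'
from h import *
print(arm.line_to(BAR+[0,0,-33],speed=12,until_force=4)); s=sensors.get_state(); print(s['t'],s['ft_force'],s['tcp_pos'],s['finger_gap'])
im,dd=optics.grab_frame('side'); save('side10.png',im); np.savez('side10.npz',im=im,d=dd)
crop('g10s.png',im,225,110,310,200,7)
E
python3 s10.py
```

```text
True
26.0 [0.24727294 0.6919825  3.3282563 ] [474.16079531 156.53849678  42.5786984 ] 0.329586174263142
```

View pics/g10s.png

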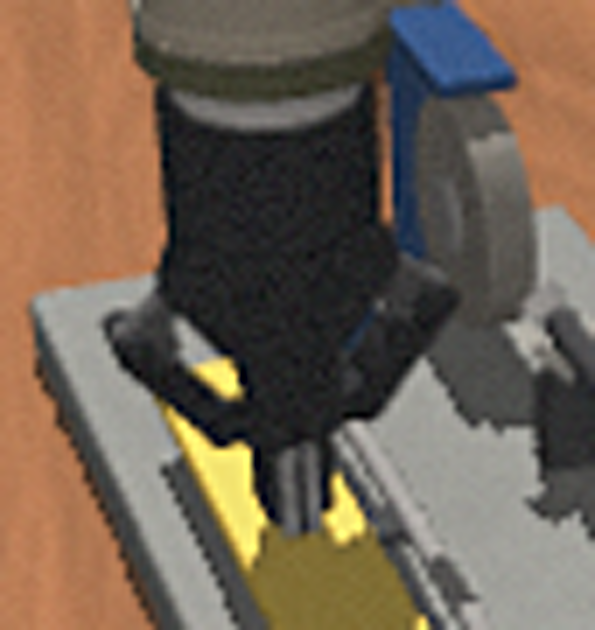

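```bash
cat > s11.py <<'E'
from h import *
z=42.6
for i in range(14):
    z-=1
    r=arm.line_to([BAR[0],BAR[1],z],speed=15,until_force=12); s=sensors.get_state(); print(round(s['t'],2),s['ft_force'].round(1),s['wrist_torque'].round(2),s['tcp_pos'][2].round(1))
    if s['ft_force'][2]>20: break
im,dd=optics.grab_frame('side'); save('side11.png',im); np.savez('side11.npz',im=im,d=dd)
crop('g11s.png',im,220,90,370,245,4)
E
python3 s11.py
```

```text
26.3 [-2.4  0.1  6. ] [-0.12  0.46  0.05] 42.0
26.55 [-2.9 -0.2  5.7] [-0.1   0.48 -0.05] 40.9
26.8 [-2.9 -0.2  6.2] [-0.12  0.53 -0.01] 39.8
27.05 [-3.5 -1.1  6.6] [-0.15  0.53 -0.06] 38.7
27.3 [-4.2 -0.3  6.2] [-0.17  0.59 -0.07] 37.7
27.55 [-3.9 -0.9  5.4] [-0.17  0.65  0.01] 36.6
27.8 [-2.3 -0.4  6. ] [-0.16  0.65  0.03] 35.6
28.05 [-4.4 -1.4  8.3] [-0.19  0.77 -0.01] 34.8
28.3 [-7.  -2.1 14.6] [-0.29  1.36  0.02] 34.5
28.55 [-11.1  -3.6  21.3] [-0.42  1.89  0.02] 34.2
```

View pics/g11s.png

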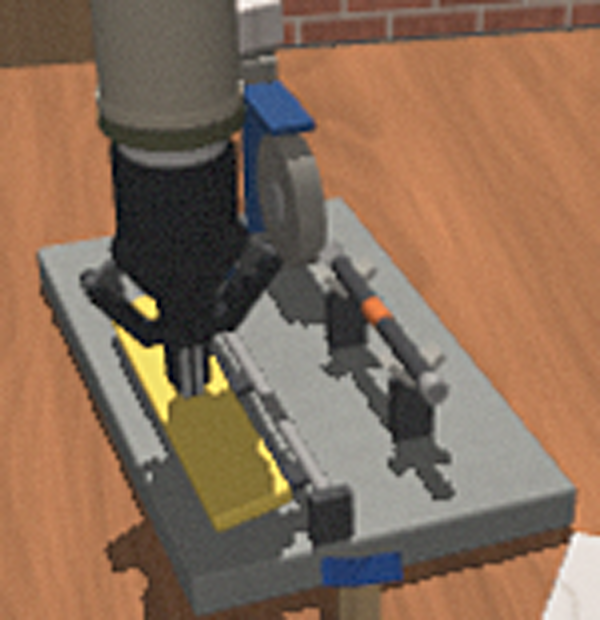

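```bash
cat > s12.py <<'E'
from h import *
p=sensors.get_state()['tcp_pos']
arm.line_to(p+[0,0,5],speed=20); arm.line_to(p+[0,0,120],speed=150)
arm.line_to(p+[-110,-40,160],speed=200); arm.hold(0.3)
s=sensors.get_state(); print(s['t'],s['ft_force'])
M=np.array([-np.sin(MY),np.cos(MY),0]);X=np.array([np.cos(MY),np.sin(MY),0])
for k in ('side','top'):
    im,dd=optics.grab_frame(k); save(k+'12.png',im); np.savez('%s12.npz'%k,im=im,d=dd)
crop('g12t.png',im,165,155,325,275,5)
H=cv2.cvtColor(im,cv2.COLOR_RGB2HSV)
m=(H[...,0]>22)&(H[...,0]<36)&(H[...,1]>150); m[:,:165]=0;m[:,325:]=0;m[:155]=0;m[275:]=0
v,u=np.where(m); P=dep('top',np.c_[u,v],dd); L=(P-BAR)@np.c_[X,M,[0,0,1]]
L=L[abs(L[:,2])<25];A=np.c_[L[:,:2],np.ones(len(L))]; print(len(L),np.linalg.lstsq(A,L[:,2],rcond=None)[0].round(4))
E
python3 s12.py
```

```text
31.0667 [-0.27340169 -0.61280825  0.51376435]
1219 [ 2.1180e-01 -1.7000e-03 -9.0311e+00]
```

View pics/g12t.png

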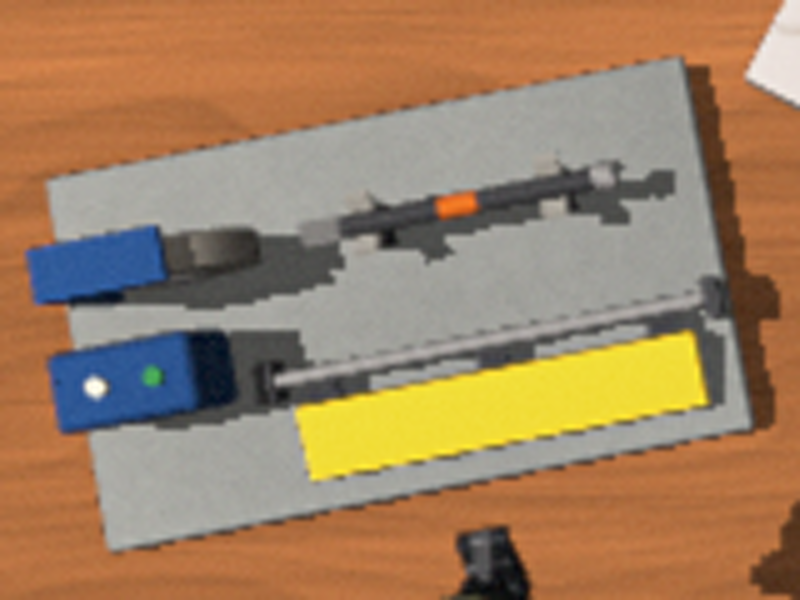

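View pics/side12.png

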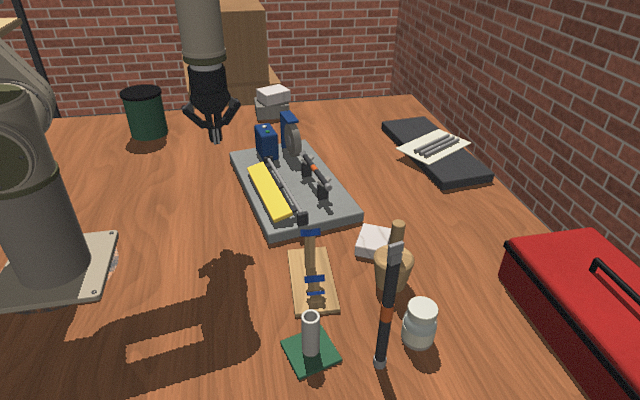

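```bash
python3 -c "
from h import *
print(ticket.close_job())"
```

```text
the job is handed in; nothing more can be done
None
```

I moved the chisel from the holder to the slanted rest, then into the V-blocks, pressed the start bar down, and handed the job in at about 31 s of the 64 s allowed. No verdict was reported.

- **Rest:** I laid the chisel in the slanted rest and let go. The side and top views showed it in both saddles with its head at the stop. The middle of the band was about 6 mm from where I had put `rest_mid`.
- **V-blocks:** I took it again across the shank and laid it level with the edge towards the wheel. The last pictures show it in both blocks, with the band within about 3–4 mm of midway.
- **Bar:** I pressed at the middle until the force rose sharply at the stop (21 N). After letting go, the top camera's depth gave an angle of about 0.21 rad, a drop of about 9 mm, and level to about 0.002 rad.
- **Bystanders:** The stone, jar and mallet look unmoved in the last pictures (checked by eye only), and the arm is clear of everything.

Two readings disagreed with what was stated:
- **Finger tips:** The shut finger tips met the bar with the reported TCP about 21 mm below the bar's top face. I did not find out why, so I pressed by force instead of by height.
- **Finger opening:** It read 5–8 mm while gripping the 14 mm shank. The pictures and the contact height in the V-blocks showed the grip was sound.

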